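# Fold up a tray and collect the small cartons in it

## Robot

A 6-joint arm with a two-finger parallel gripper is mounted at the origin on a cart in front of the work surface, level with it; the furniture and walls round the work are solid. World frame = base frame: x ahead of the robot, y to its left, z up, the work surface at z = 0. Lengths are in m, angles in degrees, forces in N, time in s.
With the tool pointing down it reaches from about 0.4 to 0.825 m from the base axis. Payload 7 kg.
Tool frame: the origin (TCP) lies on the centre line of the jaws, within the pads' length; the fingertips stand 11 mm ahead of it and the grasp point (between the pads) lies 8 mm behind it; z points along the fingers, y is the line along which they close (so a half turn about z gives the same grasp; the last joint's range is limited). The gripper opens to 88 mm and grips with 3 to 60 N. Pads are 19 mm wide; open, the fingers measure 130 mm over their backs; the gripper's body (78 mm by 193 mm) begins 47 mm behind the grasp point.
Start: joints at [80.163, 20.546, 0.682, 0, -70.136, -16.507], TCP at [0.3, 0.605, 0.238] pointing down, gripper open.
Joint ranges: [-176.03, 176.03], [-82.01, 121.73], [-58.28, 71.71], [-173.87, 95.51], [-174.79, -0.11], [-173.66, 173.66]. Speed limits (degrees/s): [136.94, 136.94, 172.46, 180, 180, 180].

## Interface

Orientations are given as [roll, pitch, yaw] about the fixed x, y, z axes, in that order (R = Rz(yaw) Ry(pitch) Rx(roll)).
In Python, from plant import r, capture, camera_model, job gives the robot as it stands.
- The arm moves only by the tool drive_tool, never from a script. Its argument "increments" is a list that holds one entry, the list of rows, each a list of 5 numbers: the gripper's target within -1 to 1 (fully open at 1, half-way at 0, shut at -1), then the shift along the tool's x, y, z scaled (see below), then the turn about the tool's z scaled (see below). In form: [[[gripper, tx, ty, tz, roll], ...]]. A call has 1 to 5 rows; each row is the pose to reach, as a shift and turn from the pose commanded when the call began, along the tool's axes at that moment, turning the shorter way round; what a row does not reach only later rows make up. The controller multiplies each number of a shift by 120 mm and each number of a turn by 360 degrees. A row lasts 1/8 s, in which the tool goes at most 62.5 mm and 10.7 degrees, less where a joint would pass 70% of its speed; a pose out of reach is approached as far as the arm can. A call with a number of a shift or a turn outside -1 to 1 is refused whole. A call with a gripper value outside its range is refused whole. The fingers move at their own pace and stop on an object; "squeeze" is the grip in N (left out, the last holds). Time passes only in rows, so rows that repeat a pose let the fingers close. It gives the time, the measured TCP pose, the force, the opening and the grip force at its end, in the units of the state.
- r.get_state(): the state, without advancing time (a new reading comes with each control period).
- capture(name): name is "scene" or "top"; returns the picture (384x512x3 uint8, red, green, blue); there is no depth.
- camera_model(name): a dict with "camera_matrix" (3x3 intrinsics, pixels), "rvec" (rotation vector, rad) and "tvec" (3), from world to camera coordinates, as OpenCV has them. Camera axes: x right, y down, z forward; pixel columns grow to the right and rows downward; lengths in m; the calibration is good to about 2 mm. A picture is of the moment at which its call begins. camera_model takes no time and is no camera call.
- job.close_job(): hands the job in; it is judged then, once.
The state is a dict: "time_s": time; "joints": joint angles; "qd": joint speeds; "joint_torque": joint torques, N m; "tcp_pos": TCP position; "eef_rot": TCP orientation; "contact_force": force on the tool from outside, world axes, zero at the start; "moment": the same for the moment, N m; "gripper_width": finger opening in m; "gripper_force": force on a finger pad.
Only numpy, scipy, OpenCV 4.12 (cv2) and the standard library are available. Lean on these libraries where they do the work, as an engineer would, in place of code of your own. Each camera call takes 0.05 s, during which the arm holds its last target. There are 200 camera calls.

## Task

Fold all four walls of the flat cardboard tray on the hob board upright to make an open box; only then collect every small printed carton lying on the board, as many as there are, into it, any way up, and leave all four walls standing upright. Leave the mug, the spice jar and the pepper mill where they are.

Things in the scene. Friction and masses are not known exactly. Their poses are not given: they have to be found in the camera images.
- tray_floor (a point): The flat cardboard tray blank lying on the wooden board over the hob (board top 20 mm above z = 0). This point is the centre of the upper face of its base, 6 mm above the board. The base is 140 mm along its x by 180 mm along its y, fixed to the board; z up. A wall is hinged along each of its four edges.
- wall_front (a joint): Hinge angle of the wall on the tray base's -x edge, rad: 0 = lying flat outward, 1.57 = standing upright, stop at 1.60. Starts at 0.08 to 0.45. Stiff hinge (about 0.14 N m of friction): the wall stays at whatever angle it is left. The wall is a 5 mm thick cardboard panel, 168 mm long, 52 mm high from the hinge line; from the middle of its free edge a tab 36 mm wide and 6 mm thick sticks out 26 mm farther (to 78 mm from the hinge).
- wall_front_tab (a point): Centre of the tab of the front wall, 65 mm from the hinge line; moves with the wall. Its own -x axis points from the hinge towards the tab's free edge, its y axis runs along the hinge (across the tab's 36 mm width, where it can be pinched by its side edges), its z axis is normal to the panel.
- wall_front_hinge (a point): Middle of the hinge line of the front wall, 70 mm from the tray's centre and 8 mm above the board. Axes as for the tab; the wall turns about its y axis.
- wall_right (a joint): Hinge angle of the wall on the tray base's -y edge, rad: 0 = lying flat outward, 1.57 = standing upright, stop at 1.60. Starts at 0.08 to 0.45. Stiff hinge (about 0.14 N m of friction): the wall stays at whatever angle it is left. The wall is a 5 mm thick cardboard panel, 128 mm long, 52 mm high from the hinge line; from the middle of its free edge a tab 36 mm wide and 6 mm thick sticks out 26 mm farther (to 78 mm from the hinge).
- wall_right_tab (a point): Centre of the tab of the right wall, 65 mm from the hinge line; moves with the wall. Its own -x axis points from the hinge towards the tab's free edge, its y axis runs along the hinge (across the tab's 36 mm width, where it can be pinched by its side edges), its z axis is normal to the panel.
- wall_right_hinge (a point): Middle of the hinge line of the right wall, 90 mm from the tray's centre and 8 mm above the board. Axes as for the tab; the wall turns about its y axis.
- wall_back (a joint): Hinge angle of the wall on the tray base's +x edge, rad: 0 = lying flat outward, 1.57 = standing upright, stop at 1.60. Starts at 0.08 to 0.45. Stiff hinge (about 0.14 N m of friction): the wall stays at whatever angle it is left. The wall is a 5 mm thick cardboard panel, 168 mm long, 52 mm high from the hinge line; from the middle of its free edge a tab 36 mm wide and 6 mm thick sticks out 26 mm farther (to 78 mm from the hinge).
- wall_back_tab (a point): Centre of the tab of the back wall, 65 mm from the hinge line; moves with the wall. Its own -x axis points from the hinge towards the tab's free edge, its y axis runs along the hinge (across the tab's 36 mm width, where it can be pinched by its side edges), its z axis is normal to the panel.
- wall_back_hinge (a point): Middle of the hinge line of the back wall, 70 mm from the tray's centre and 8 mm above the board. Axes as for the tab; the wall turns about its y axis.
- wall_left (a joint): Hinge angle of the wall on the tray base's +y edge, rad: 0 = lying flat outward, 1.57 = standing upright, stop at 1.60. Starts at 0.08 to 0.45. Stiff hinge (about 0.14 N m of friction): the wall stays at whatever angle it is left. The wall is a 5 mm thick cardboard panel, 128 mm long, 52 mm high from the hinge line; from the middle of its free edge a tab 36 mm wide and 6 mm thick sticks out 26 mm farther (to 78 mm from the hinge).
- wall_left_tab (a point): Centre of the tab of the left wall, 65 mm from the hinge line; moves with the wall. Its own -x axis points from the hinge towards the tab's free edge, its y axis runs along the hinge (across the tab's 36 mm width, where it can be pinched by its side edges), its z axis is normal to the panel.
- wall_left_hinge (a point): Middle of the hinge line of the left wall, 90 mm from the tray's centre and 8 mm above the board. Axes as for the tab; the wall turns about its y axis.
- long_carton_1_mid (a point): May be absent (then None). Origin of this point: the pack's centre, half-way up. Small printed carton lying flat, 100 mm along its own x, 58 mm along y, 36 mm high (z); one of up to three alike. Weighs 60 to 130 g.
- long_carton_2_mid (a point): May be absent (then None). Origin of this point: the pack's centre, half-way up. Small printed carton lying flat, 100 mm along its own x, 58 mm along y, 36 mm high (z); one of up to three alike. Weighs 60 to 130 g.
- long_carton_3_mid (a point): May be absent (then None). Origin of this point: the pack's centre, half-way up. Small printed carton lying flat, 100 mm along its own x, 58 mm along y, 36 mm high (z); one of up to three alike. Weighs 60 to 130 g.
- short_carton_1_mid (a point): May be absent (then None). Origin of this point: the pack's centre, half-way up. Small printed carton lying flat, 92 mm along its own x, 55 mm along y, 40 mm high (z); one of up to two alike. Weighs 60 to 130 g.
- short_carton_2_mid (a point): May be absent (then None). Origin of this point: the pack's centre, half-way up. Small printed carton lying flat, 92 mm along its own x, 55 mm along y, 40 mm high (z); one of up to two alike. Weighs 60 to 130 g.
- mug: Mug, 118 x 82 x 98 mm, bystander at the right front of the board; origin at its foot.
- paprika: Spice jar with a black cap, 43 mm across, 115 mm high, bystander at the right front of the board; origin at its foot.
- mill: Wooden pepper mill, 58 mm across, 150 mm high, bystander at the right rear of the board; origin at its foot.

How it is judged (in metres and radians):
On the way, in this order (a step that is already met when the one before it is completed fails the run):
1. all four walls stand upright (at least 1.40 rad) while the tray is still empty (every pack's centre more than 100 mm from the tray's centre, horizontally) (value of joint each of wall_front, wall_right, wall_back, wall_left above 1.4 rad and horizontal distance between each of long_carton_1_mid, long_carton_2_mid, long_carton_3_mid, short_carton_1_mid, short_carton_2_mid and tray_floor above 0.1 m), for 0.2 s.
2. every pack is in the tray (x of long_carton_1_mid in the frame of tray_floor between -0.07 and 0.07 m and y of long_carton_1_mid in the frame of tray_floor between -0.09 and 0.09 m and z of each of long_carton_1_mid, long_carton_2_mid, long_carton_3_mid, short_carton_1_mid, short_carton_2_mid in the frame of tray_floor below 0.14 m and x of long_carton_2_mid in the frame of tray_floor between -0.07 and 0.07 m and y of long_carton_2_mid in the frame of tray_floor between -0.09 and 0.09 m and x of long_carton_3_mid in the frame of tray_floor between -0.07 and 0.07 m and y of long_carton_3_mid in the frame of tray_floor between -0.09 and 0.09 m and x of short_carton_1_mid in the frame of tray_floor between -0.07 and 0.07 m and y of short_carton_1_mid in the frame of tray_floor between -0.09 and 0.09 m and x of short_carton_2_mid in the frame of tray_floor between -0.07 and 0.07 m and y of short_carton_2_mid in the frame of tray_floor between -0.09 and 0.09 m), for 0.2 s.
At the end, for the whole second after the job is handed in: All four walls stand at 1.40 rad or more; the centre of every pack present lies within the tray's base (70 mm either way along its x, 90 mm along its y) and less than 140 mm above its floor, and the packs are at rest (all of step 2 and value of joint each of wall_front, wall_right, wall_back, wall_left above 1.4 rad and linear speed of each of long_carton_1, long_carton_2, long_carton_3, short_carton_1, short_carton_2 below 0.05 m/s); the robot touches nothing.
It fails at once if the mug, spice jar or pepper mill is pushed more than 40 mm or tipped over (distance of any of mug, paprika, mill from where it was at the start of the episode above 0.04 m or angle between any of mug, paprika, mill's own z axis and vertical above 0.6 rad).
Of long_carton_1, long_carton_2, long_carton_3, short_carton_1, short_carton_2 only 2 to 4 are there at a start; the rules pass over those that are not, and their reading is None.
At some moment in a run one of long_carton_1, long_carton_2, long_carton_3, short_carton_1, short_carton_2 may be knocked a few centimetres aside while the robot is not near it.
Once in a run the grip may slacken for a moment while it holds something.
It also fails if it takes over 210 s, if anything falls off the work surface, if the arm or the gripper's body presses on something with over 40 N, if the wrist force passes 120 N, or if a joint passes its speed limit or range.

## Working session

There is one attempt and no reset: what is moved stays moved. The work goes in short steps, Python scripts to look and compute and a tool call to move; the robot and the scene stay as the last step left them, time stands still between calls to the robot, and variables do not carry over. Pictures are saved under pics/ and viewed, at most 14 in all, crops included, and the job is handed in when it is done.

Besides the shell and the picture viewer there is one more tool, called after "Request:" as name(argument=value, ...) on one line, values as JSON. drive_tool: Moves the arm, as the interface text tells. Its arguments: {"type":"object","properties":{"increments":{"type":"array"},"squeeze":{"type":"number"}},"required":["increments"]}

```bash
mkdir -p pics; ls
python3 - <<'E'
from plant import r,capture,camera_model,job
import cv2,numpy as np
print(r.get_state())
for n in("scene","top"):
    im=capture(n); cv2.imwrite(f"pics/{n}0.png",im[:,:,::-1]); m=camera_model(n)
    R=cv2.Rodrigues(np.array(m['rvec']))[0]; print(n,m['camera_matrix'],-R.T@np.array(m['tvec']).ravel(),R)
E
```

```text
pics
{'time_s': 0.0, 'joints': array([ 8.01629259e+01,  2.05889260e+01,  6.33614393e-01, -2.01160600e-02,
       -7.01366447e+01, -1.65064112e+01]), 'qd': array([ 0.04055999, -0.11735871,  0.06622633, -0.00486348, -0.01182613,
        0.06746649]), 'joint_torque': array([-1.52482065e-03, -5.82712448e+01,  2.93063629e+01,  6.99763566e+00,
        6.81553240e-03, -1.59062547e-04]), 'tcp_pos': array([0.29934952, 0.60445606, 0.23664981]), 'eef_rot': array([ 1.79906460e+02, -7.99817328e-03, -2.63503289e+01]), 'contact_force': array([ 0.6343231 , -0.0549395 , -1.03110576]), 'moment': array([0.00279598, 0.00060783, 0.04051953]), 'gripper_force': 0.0, 'gripper_width': 0.08746996530767596}
scene [[459.97119156   0.         256.07669942]
 [  0.         459.97119156 193.09986346]
 [  0.           0.           1.        ]] [0.22412819 0.61584755 0.99238297] [[-0.88459159 -0.4660474   0.01724957]
 [-0.37431631  0.68744504 -0.62233964]
 [ 0.27818164 -0.5569732  -0.78255724]]
top [[382.66078908   0.         253.90799826]
 [  0.         382.66078908 194.7416706 ]
 [  0.           0.           1.        ]] [ 0.37111971 -0.04664312  1.04177824] [[-0.01427453 -0.99968451 -0.02066682]
 [-0.98517843  0.01759485 -0.17062793]
 [ 0.17093772  0.01792488 -0.98511877]]
```

View pics/scene0.png

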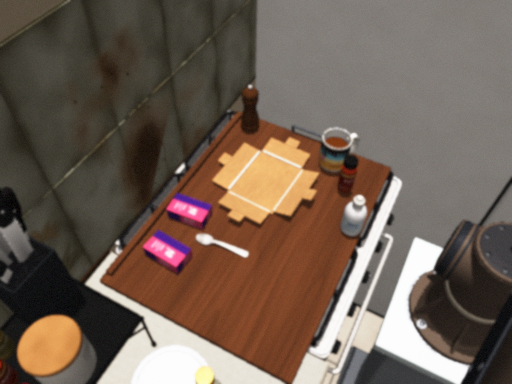

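View pics/top0.png

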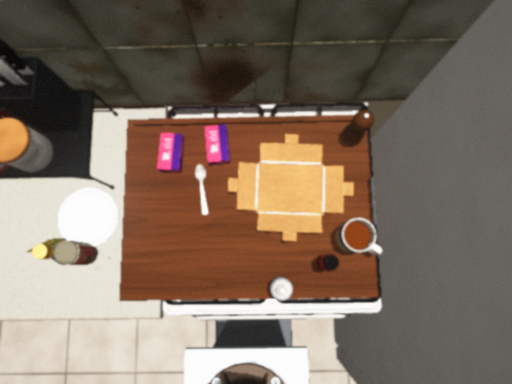

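The scene shows a flat tray blank with creases at top-view corners of about (258,162), (325,163), (323,213) and (257,211). There are two pink cartons, at (170,152) and (217,144). The mug is at (358,236), the jar at (325,263) and the mill at (357,125). A white bottle at (281,288) and a spoon are also on the board.

```bash
cat > h.py <<'E'
import cv2,numpy as np
from plant import r,capture,camera_model,job
def cast(n,uv,z):
    m=camera_model(n);K=np.array(m['camera_matrix']);R=cv2.Rodrigues(np.array(m['rvec']))[0];c=-R.T@np.array(m['tvec']).ravel()
    uv=np.atleast_2d(np.float64(uv)); d=np.c_[uv,np.ones(len(uv))]@np.linalg.inv(K).T@R
    return (c+d*((z-c[2])/d[:,2])[:,None])[:,:2]
def proj(n,P):
    m=camera_model(n);return cv2.projectPoints(np.float64(P).reshape(-1,3),np.array(m['rvec']),np.array(m['tvec']),np.array(m['camera_matrix']),None)[0][:,0]
def blobs(mask,amin):
    cs=cv2.findContours(mask.astype(np.uint8),cv2.RETR_EXTERNAL,cv2.CHAIN_APPROX_NONE)[0]
    return [c[:,0] for c in cs if cv2.contourArea(c)>amin]
def mv(p0,yaw,p1):  # numbers for shift from p0 to p1 at tool yaw
    y=np.radians(yaw);c,s=np.cos(y),np.sin(y);d=np.subtract(p1,p0)
    return np.round(np.array([c*d[0]+s*d[1],s*d[0]-c*d[1],-d[2]])/.12,3)
E
python3 - <<'E'
from h import *
im=cv2.imread('pics/top0.png');hsv=cv2.cvtColor(im,cv2.COLOR_BGR2HSV);H,S,V=cv2.split(hsv)
w=(S<110)&(V>170);w[:150]=0;w[225:]=0;w[:,:245]=0;w[:,332:]=0
b=max(blobs(w,50),key=len);rc=cv2.minAreaRect(b);c=cast('top',cv2.boxPoints(rc),.027)
print('tray',c.round(4),c.mean(0).round(4),[np.degrees(np.arctan2(*(c[(i+1)%4]-c[i])[::-1])).round(1) for i in range(4)],[np.linalg.norm(c[(i+1)%4]-c[i]).round(3) for i in range(4)])
pk=((H>130)&(H<176)|(H>115)&(H<=130))&(S>110)&(V>60)
for b in blobs(pk,80):
    if b[:,1].min()>300:continue
    rc=cv2.minAreaRect(b);p=cast('top',cv2.boxPoints(rc),.056);print('carton',rc,p.round(3),p.mean(0).round(3))
    # pink only
for b in blobs((H>145)&(H<176)&(S>90)&(V>150),80): rc=cv2.minAreaRect(b);p=cast('top',cv2.boxPoints(rc),.056);print('pink',p.round(3),p.mean(0).round(3))
for n,uv,z in[('tabR',[[353,188]],.035),('tabL',[[229,185]],.035),('tabB',[[291,135]],.035),('tabF',[[290,241]],.035),('mugrim',[[340,236],[358,219],[376,236],[358,254]],.118),('mugfoot?',[[342,245]],.02),('milltop',[[365,117]],.17),('millfoot',[[350,140]],.02),('jartop',[[331,262]],.135)]: print(n,cast('top',uv,z).round(3).tolist())
print(cv2.imwrite('pics/z1.png',cv2.resize(im[110:300,130:390],None,fx=3,fy=3,interpolation=3)))
s=cv2.imread('pics/scene0.png');cv2.imwrite('pics/z2.png',cv2.resize(s[70:280,130:400],None,fx=2.8,fy=2.8,interpolation=3))
E
```

```text
tray [[ 0.4957 -0.0381]
 [ 0.5059 -0.0386]
 [ 0.4969 -0.2037]
 [ 0.4868 -0.2029]] [ 0.4963 -0.1208] [np.float64(-3.0), np.float64(-93.1), np.float64(175.4), np.float64(86.9)] [np.float64(0.01), np.float64(0.165), np.float64(0.01), np.float64(0.165)]
carton ((170.17169189453125, 151.85372924804688), (24.003314971923828, 39.31439971923828), 4.573921203613281) [[0.612 0.229]
 [0.721 0.224]
 [0.714 0.158]
 [0.606 0.165]] [0.663 0.194]
carton ((217.0, 143.5), (39.60247802734375, 22.985361099243164), 84.2894058227539) [[0.736 0.105]
 [0.742 0.043]
 [0.631 0.033]
 [0.626 0.093]] [0.684 0.068]
pink [[0.617 0.229]
 [0.72  0.222]
 [0.715 0.183]
 [0.612 0.19 ]] [0.666 0.206]
pink [[0.734 0.104]
 [0.737 0.064]
 [0.635 0.055]
 [0.632 0.094]] [0.684 0.079]
tabR [[0.559, -0.293]]
tabL [[0.574, 0.038]]
tabB [[0.71, -0.132]]
tabF [[0.422, -0.121]]
mugrim [[0.427, -0.235], [0.468, -0.28], [0.426, -0.32], [0.384, -0.275]]
mugfoot? [[0.41, -0.259]]
milltop [[0.706, -0.298]]
millfoot [[0.697, -0.296]]
jartop [[0.367, -0.207]]
True
```

View pics/z1.png

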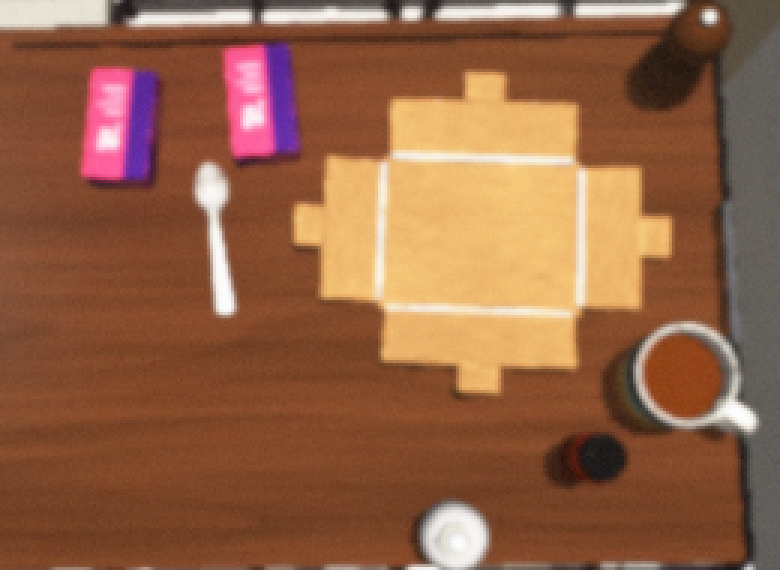

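View pics/z2.png

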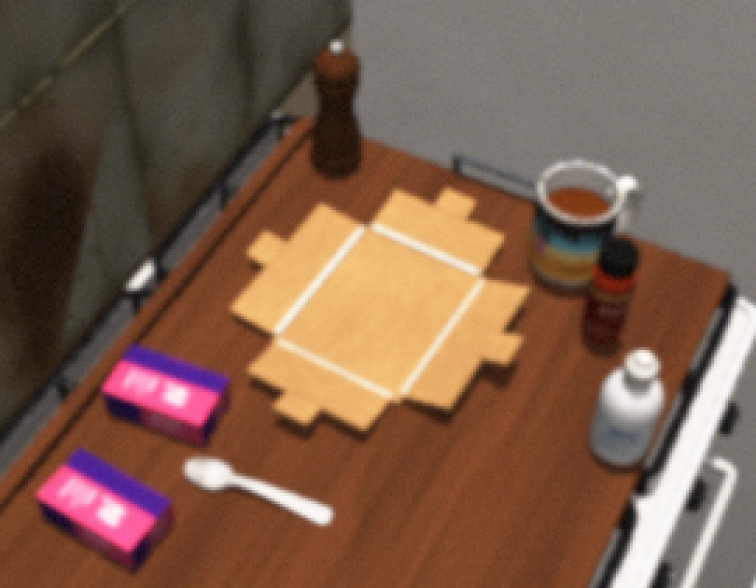

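Run:
```python
from h import *
f=lambda a:(np.array(a)-1)/3+[130,110]
c=cast('top',f([[386,157],[582,160],[577,312],[378,308]]),.027)
print(c.round(4),c.mean(0).round(4),[(np.degrees(np.arctan2(*(c[(i+1)%4]-c[i])[::-1])).round(1),np.linalg.norm(c[(i+1)%4]-c[i]).round(3)) for i in range(4)])
t=f([[672,237],[294,224],[486,72],[479,393]])
for z in(.03,.045,.06): print(z,cast('top',t,z).round(3).tolist())
g=lambda a:(np.array(a)-1)/2.8+[130,70]
t=g([[459,193],[292,418],[254,246],[515,353]]) # R L B F outer edge mid in scene
for z in(.03,.045,.06): print(z,cast('scene',t,z).round(3).tolist())
print('mill foot scene',cast('scene',g([[335,172]]),.02),'mug base pts',cast('scene',g([[535,265],[570,290]]),.02),'rim',cast('scene',g([[580,163],[537,192],[620,192],[580,222]]),.118).round(3).tolist())
```

```text
[[ 0.6378 -0.0416]
 [ 0.6314 -0.2192]
 [ 0.4929 -0.2085]
 [ 0.4994 -0.0322]] [ 0.5654 -0.1254] [(np.float64(-92.0), np.float64(0.178)), (np.float64(175.6), np.float64(0.139)), (np.float64(87.9), np.float64(0.176)), (np.float64(-3.9), np.float64(0.139))]
0.03 [[0.558, -0.296], [0.576, 0.042], [0.716, -0.135], [0.423, -0.119]]
0.045 [[0.556, -0.292], [0.573, 0.041], [0.71, -0.133], [0.422, -0.118]]
0.06 [[0.553, -0.288], [0.57, 0.04], [0.705, -0.132], [0.421, -0.117]]
0.03 [[0.565, -0.304], [0.577, 0.033], [0.716, -0.135], [0.427, -0.135]]
0.045 [[0.56, -0.29], [0.571, 0.042], [0.708, -0.123], [0.424, -0.123]]
0.06 [[0.554, -0.276], [0.566, 0.051], [0.7, -0.112], [0.421, -0.111]]
mill foot scene [[ 0.69957236 -0.2784941 ]] mug base pts [[ 0.45677472 -0.25732325]
 [ 0.41274728 -0.24297723]] rim [[0.447, -0.315], [0.468, -0.258], [0.398, -0.296], [0.417, -0.24]]
```

```bash
cat >> h.py <<'E'
def plan(p,yaw,wps):
    "wps: (x,y,z,yaw); prints shift+turn numbers per call, split to the limits"
    p=np.array(p,float)
    for x,y,z,yw in wps:
        t=np.array([x,y,z]);dy=(yw-yaw+180)%360-180
        n=max(int(np.ceil(max(np.linalg.norm(t-p)/.16,abs(dy)/42))),1)
        p0,y0=p.copy(),yaw
        for i in range(n):
            q=p0+(t-p0)*(i+1)/n;a=y0+dy*(i+1)/n
            print(mv(p,yaw,q).tolist(),round(-(a-yaw)/360,4),'->',q.round(3),round(a,1));p,yaw=q,a
C=np.array([.5655,-.1255]);ex=np.array([.9989,-.0471]);ey=np.array([.0471,.9989])
def T(x,y): return C+x*ex+y*ey
E
python3 - <<'E'
from h import *
g=lambda a:(np.array(a)-1)/2.8+[130,70]
print('jar',cast('scene',g([[620,250]]),.135),'mill',cast('scene',g([[336,48]]),.17))
l=T(0,.1588)
plan([.3,.605,.238],-26.37,[(*l,.12,-92.7),(*l,.036,-92.7)])
h=.028
for d in (12,25,40,55,70,80,88,91): t=np.radians(d); print(d,((.0686-.07*np.cos(t))/.12).round(3),(-(h+.07*np.sin(t)-.036)/.12).round(3))
E
```

```text
jar [[ 0.36839909 -0.20822582]] mill [[ 0.70944674 -0.29713155]]
[0.831, 0.652, 0.197] 0.0369 -> [0.355 0.491 0.214] -39.6
[0.958, 0.444, 0.197] 0.0368 -> [0.409 0.376 0.191] -52.9
[1.035, 0.212, 0.197] 0.0369 -> [0.464 0.262 0.167] -66.2
[1.056, -0.031, 0.197] 0.0368 -> [0.518 0.148 0.144] -79.4
[1.02, -0.272, 0.197] 0.0369 -> [0.573 0.033 0.12 ] -92.7
[0.0, -0.0, 0.7] -0.0 -> [0.573 0.033 0.036] -92.7
12 0.001 -0.055
25 0.043 -0.18
40 0.125 -0.308
55 0.237 -0.411
70 0.372 -0.481
80 0.47 -0.508
88 0.551 -0.516
91 0.582 -0.517
```

```bash
sed -i 's#/.16,#/.119,#' h.py
python3 - <<'E'
from h import *
l=T(0,.1588)
plan([.3,.605,.238],-26.37,[(*l,.12,-92.7)])
E
```

```text
[0.692, 0.543, 0.164] 0.0307 -> [0.345 0.51  0.218] -37.4
[0.784, 0.4, 0.164] 0.0307 -> [0.391 0.414 0.199] -48.5
[0.846, 0.243, 0.164] 0.0307 -> [0.436 0.319 0.179] -59.5
[0.877, 0.076, 0.164] 0.0307 -> [0.482 0.224 0.159] -70.6
[0.875, -0.094, 0.164] 0.0307 -> [0.527 0.128 0.14 ] -81.6
[0.841, -0.26, 0.164] 0.0307 -> [0.573 0.033 0.12 ] -92.7
```

Request:
drive_tool(increments=[[[0.36,0.5,0.6,0,0.031],[0.36,0.692,0.543,0.164,0.031],[0.36,0.692,0.543,0.164,0.031]]], squeeze=15)

```text
time_s: 0.48
tcp_pos: [0.3459, 0.5064, 0.2165]
eef_rot: [179.8, -0.0, -37.7]
contact_force: [-0.3, 1.1, -0.2]
gripper_width: 0.0636
gripper_force: 0.0
```

Request:
drive_tool(increments=[[[0.36,0.784,0.4,0.164,0.0307],[0.36,0.784,0.4,0.164,0.0307],[0.36,0.784,0.4,0.164,0.0307]]])

```text
time_s: 0.85
tcp_pos: [0.3966, 0.4184, 0.202]
eef_rot: [-179.1, 0.1, -48.6]
contact_force: [25.4, 7.2, -2.4]
gripper_width: 0.06
gripper_force: 12.2
```

Request:
drive_tool(increments=[[[0.36,0.846,0.243,0.164,0.0307],[0.36,0.846,0.243,0.164,0.0307],[0.36,0.846,0.243,0.164,0.0307]]])

```text
time_s: 1.23
tcp_pos: [0.4362, 0.3166, 0.1779]
eef_rot: [179.9, -0.0, -59.8]
contact_force: [-0.7, 0.0, 0.4]
gripper_width: 0.0599
gripper_force: 0.0
```

Request:
drive_tool(increments=[[[0.36,0.877,0.076,0.164,0.0307],[0.36,0.877,0.076,0.164,0.0307],[0.36,0.877,0.076,0.164,0.0307]]])

```text
time_s: 1.6
tcp_pos: [0.4816, 0.222, 0.1583]
eef_rot: [179.9, -0.0, -70.8]
contact_force: [0.2, -0.4, -0.5]
gripper_width: 0.0596
gripper_force: 0.0
```

Request:
drive_tool(increments=[[[0.36,0.875,-0.094,0.164,0.0307],[0.36,0.875,-0.094,0.164,0.0307],[0.36,0.875,-0.094,0.164,0.0307]]])

```text
time_s: 1.98
tcp_pos: [0.5272, 0.1272, 0.1386]
eef_rot: [179.9, -0.0, -81.8]
contact_force: [0.6, 0.5, -0.1]
gripper_width: 0.0596
gripper_force: 0.0
```

Request:
drive_tool(increments=[[[0.36,0.841,-0.26,0.164,0.0307],[0.36,0.841,-0.26,0.164,0.0307],[0.36,0.841,-0.26,0.164,0.0307],[0.36,0.841,-0.26,0.164,0.0307]]])

```text
time_s: 2.48
tcp_pos: [0.5723, 0.0341, 0.1197]
eef_rot: [-180.0, 0.0, -92.7]
contact_force: [0.2, -0.8, -0.4]
gripper_width: 0.0599
gripper_force: 0.0
```

Run:
```python
from h import *
a=capture('top');b=capture('scene')
cv2.imwrite('pics/a1.png',np.hstack([a,b])[:,:,::-1][:,:,:]);x=np.hstack([a,b])[:,:,::-1];cv2.imwrite('pics/a1.png',cv2.resize(x,(800,300),interpolation=cv2.INTER_AREA))
```

```text
(no output)
```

View pics/a1.png

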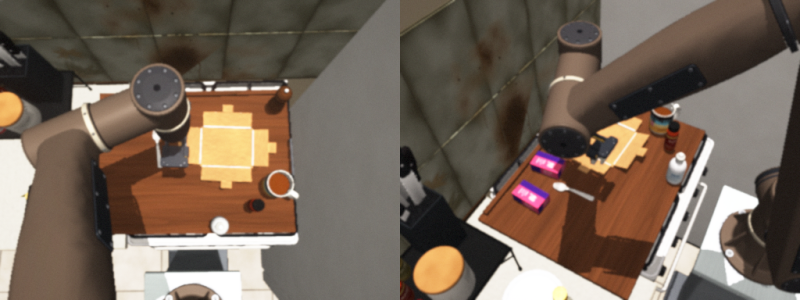

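The arm hides the left counter. It brushed something there in passing, and the board itself is unchanged. I'll descend on the left tab, pinch it and fold it.

Request:
drive_tool(increments=[[[0.36,0,0,0.4,0],[0.36,0,0,0.7,0],[0.36,0,0,0.7,0],[-0.5,0,0,0.7,0],[-0.5,0,0,0.7,0]]], squeeze=15)

```text
time_s: 3.2
tcp_pos: [0.5727, 0.0333, 0.037]
eef_rot: [-179.9, 0.0, -92.7]
contact_force: [-0.2, 0.4, -0.1]
gripper_width: 0.0454
gripper_force: 0.0
```

Request:
drive_tool(increments=[[[-0.5,0,0,0,0],[-0.5,0,0,0,0],[-0.5,0,0,0,0]]])

```text
time_s: 3.58
tcp_pos: [0.5738, 0.0332, 0.0366]
eef_rot: [-179.8, 0.1, -92.8]
contact_force: [5.2, 0.2, 0.8]
gripper_width: 0.0357
gripper_force: 15.0
```

Request:
drive_tool(increments=[[[-0.5,0.001,0,-0.055,0],[-0.5,0.043,0,-0.18,0],[-0.5,0.125,0,-0.308,0],[-0.5,0.237,0,-0.411,0],[-0.5,0.237,0,-0.411,0]]])

```text
time_s: 4.2
tcp_pos: [0.5723, 0.0037, 0.086]
eef_rot: [-179.8, 0.0, -92.8]
contact_force: [6.0, -2.0, 1.2]
gripper_width: 0.0358
gripper_force: 15.0
```

Request:
drive_tool(increments=[[[-0.5,0.135,0,-0.07,0],[-0.5,0.233,0,-0.097,0],[-0.5,0.314,0,-0.105,0],[-0.5,0.355,0,-0.106,0],[-0.5,0.355,0,-0.106,0]]])

```text
time_s: 4.82
tcp_pos: [0.5701, -0.0376, 0.0981]
eef_rot: [-179.8, 0.1, -92.8]
contact_force: [5.9, 1.7, -0.7]
gripper_width: 0.036
gripper_force: 15.0
```

Run:
```python
from h import *
l=T(0,.0878);b=T(.1388,0)
plan([*l,.098],-92.7,[(*l,.19,-92.7),(*b,.15,-2.7),(*b,.036,-2.7)])
f=T(-.1365,.004);b=T(.1388-.071,0)
print('front');plan([*b,.098],-2.7,[(*b,.19,-2.7),(*f,.15,1.5),(*f,.036,1.5)])
```

```text
[-0.0, 0.0, -0.767] -0.0 -> [ 0.57  -0.038  0.19 ] -92.7
[0.244, -0.386, 0.111] -0.0833 -> [ 0.614 -0.069  0.177] -62.7
[0.404, -0.212, 0.111] -0.0833 -> [ 0.659 -0.101  0.163] -32.7
[0.456, 0.018, 0.111] -0.0833 -> [ 0.704 -0.132  0.15 ] -2.7
[0.0, -0.0, 0.95] -0.0 -> [ 0.704 -0.132  0.036] -2.7
front
[0.0, -0.0, -0.767] -0.0 -> [ 0.633 -0.129  0.19 ] -2.7
[-0.851, -0.017, 0.167] -0.0058 -> [ 0.531 -0.122  0.17 ] -0.6
[-0.85, -0.048, 0.167] -0.0058 -> [ 0.429 -0.115  0.15 ] 1.5
[0.0, 0.0, 0.95] -0.0 -> [ 0.429 -0.115  0.036] 1.5
```

Request:
drive_tool(increments=[[[0.36,0,0,0,0],[0.36,0,0,0,0],[0.36,0,0,-0.4,0],[0.36,0,0,-0.767,0],[0.36,0,0,-0.767,0]]])

```text
time_s: 5.45
tcp_pos: [0.57, -0.0381, 0.1932]
eef_rot: [-179.7, 0.1, -92.7]
contact_force: [-0.6, 0.0, -1.6]
gripper_width: 0.0594
gripper_force: 0.0
```

Request:
drive_tool(increments=[[[0.36,0.244,-0.386,0.111,-0.0833],[0.36,0.244,-0.386,0.111,-0.0833],[0.36,0.244,-0.386,0.111,-0.0833],[0.36,0.244,-0.386,0.111,-0.0833]]])

```text
time_s: 5.95
tcp_pos: [0.6125, -0.0699, 0.175]
eef_rot: [179.9, 0.1, -62.9]
contact_force: [0.3, 0.7, -0.2]
gripper_width: 0.0595
gripper_force: 0.0
```

Request:
drive_tool(increments=[[[0.36,0.404,-0.212,0.111,-0.0833],[0.36,0.404,-0.212,0.111,-0.0833],[0.36,0.404,-0.212,0.111,-0.0833],[0.36,0.404,-0.212,0.111,-0.0833]]])

```text
time_s: 6.45
tcp_pos: [0.6577, -0.1011, 0.1623]
eef_rot: [180.0, 0.1, -33.0]
contact_force: [-0.4, -0.9, 0.4]
gripper_width: 0.0595
gripper_force: 0.0
```

Request:
drive_tool(increments=[[[0.36,0.456,0.018,0.111,-0.0833],[0.36,0.456,0.018,0.111,-0.0833],[0.36,0.456,0.018,0.111,-0.0833],[0.36,0.456,0.018,0.111,-0.0833]]])

```text
time_s: 6.95
tcp_pos: [0.7028, -0.1325, 0.1493]
eef_rot: [-180.0, 0.0, -3.1]
contact_force: [-0.0, -0.1, 0.3]
gripper_width: 0.0597
gripper_force: 0.0
```

Request:
drive_tool(increments=[[[0.36,0,0,0.4,0],[0.36,0,0,0.7,0],[0.36,0,0,0.95,0],[0.36,0,0,0.95,0]]])

```text
time_s: 7.45
tcp_pos: [0.7022, -0.1323, 0.0342]
eef_rot: [180.0, 0.1, -3.1]
contact_force: [-0.4, 0.2, -0.1]
gripper_width: 0.0598
gripper_force: 0.0
```

Request:
drive_tool(increments=[[[-0.5,0,0,0,0],[-0.5,0,0,0,0],[-0.5,0,0,0,0],[-0.5,0,0,0,0],[-0.5,0,0,0,0]]])

```text
time_s: 8.07
tcp_pos: [0.7035, -0.1321, 0.0361]
eef_rot: [-180.0, -0.1, -2.8]
contact_force: [-0.0, 4.0, 2.5]
gripper_width: 0.0361
gripper_force: 15.0
```

Gripped. I'll fold the back wall inward, along tool −x.

Request:
drive_tool(increments=[[[-0.5,-0.001,0,-0.055,0],[-0.5,-0.043,0,-0.18,0],[-0.5,-0.125,0,-0.308,0],[-0.5,-0.237,0,-0.411,0],[-0.5,-0.237,0,-0.411,0]]])

```text
time_s: 8.7
tcp_pos: [0.6738, -0.1306, 0.086]
eef_rot: [-180.0, -0.0, -2.8]
contact_force: [-0.7, 6.3, 1.7]
gripper_width: 0.0358
gripper_force: 15.0
```

Request:
drive_tool(increments=[[[-0.5,-0.135,0,-0.07,0],[-0.5,-0.233,0,-0.097,0],[-0.5,-0.314,0,-0.105,0],[-0.5,-0.355,0,-0.106,0],[-0.5,-0.355,0,-0.106,0]]])

```text
time_s: 9.32
tcp_pos: [0.6338, -0.1286, 0.0997]
eef_rot: [-180.0, -0.3, -2.8]
contact_force: [1.2, 5.5, 5.4]
gripper_width: 0.0358
gripper_force: 15.0
```

Request:
drive_tool(increments=[[[0.36,0,0,0,0],[0.36,0,0,0,0],[0.36,0,0,-0.4,0],[0.36,0,0,-0.767,0],[0.36,0,0,-0.767,0]]])

```text
time_s: 9.95
tcp_pos: [0.6339, -0.1298, 0.1939]
eef_rot: [180.0, -0.4, -2.8]
contact_force: [0.4, -0.1, -0.4]
gripper_width: 0.0599
gripper_force: 0.0
```

Request:
drive_tool(increments=[[[0.36,-0.851,-0.017,0.167,-0.0058],[0.36,-0.851,-0.017,0.167,-0.0058],[0.36,-0.851,-0.017,0.167,-0.0058]]])

```text
time_s: 10.32
tcp_pos: [0.5265, -0.1224, 0.1686]
eef_rot: [-180.0, 0.2, -0.7]
contact_force: [0.9, -0.0, 1.0]
gripper_width: 0.0595
gripper_force: 0.0
```

Request:
drive_tool(increments=[[[0.36,-0.85,-0.048,0.167,-0.0058],[0.36,-0.85,-0.048,0.167,-0.0058],[0.36,-0.85,-0.048,0.167,-0.0058]]])

```text
time_s: 10.7
tcp_pos: [0.4256, -0.1154, 0.149]
eef_rot: [-180.0, 0.1, 1.4]
contact_force: [0.7, 0.3, 0.3]
gripper_width: 0.0599
gripper_force: 0.0
```

Run:
```python
from h import *
print(r.get_state()['tcp_pos'],r.get_state()['eef_rot'])
a=capture('top');b=capture('scene')
x=np.vstack([np.hstack([a[100:310,110:400],b[70:280,130:420]])])[:,:,::-1];cv2.imwrite('pics/a2.png',cv2.resize(x,(798,288),interpolation=cv2.INTER_CUBIC))
```

```text
[ 0.42557385 -0.11538922  0.14898556] [-1.79997815e+02  1.10846620e-01  1.35667521e+00]
```

View pics/a2.png

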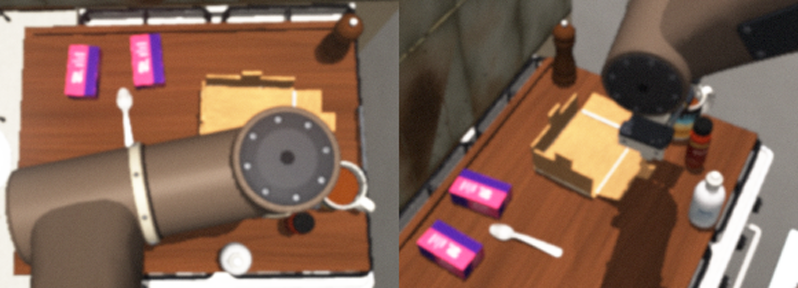

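Left and back walls stand upright. Next, the front tab.

Request:
drive_tool(increments=[[[0.36,0.01,0,0.3,0],[0.36,0.01,0,0.6,0],[0.36,0.01,0,0.95,0],[0.36,0.01,0,0.95,0]]])

```text
time_s: 11.3
tcp_pos: [0.4305, -0.1152, 0.0336]
eef_rot: [180.0, 0.2, 1.4]
contact_force: [-0.0, -0.1, -0.1]
gripper_width: 0.0594
gripper_force: 0.0
```

Request:
drive_tool(increments=[[[-0.5,0,0.02,0,0],[-0.5,0,0.02,0,0],[-0.5,0,0.02,0,0],[-0.5,0,0.02,0,0],[-0.5,0,0.02,0,0]]])

```text
time_s: 11.92
tcp_pos: [0.43, -0.1176, 0.036]
eef_rot: [180.0, -0.1, 1.4]
contact_force: [2.8, -3.9, 0.7]
gripper_width: 0.036
gripper_force: 14.9
```

Request:
drive_tool(increments=[[[-0.5,0.001,0,-0.055,0],[-0.5,0.041,0.003,-0.17,0.003],[-0.5,0.119,0.009,-0.292,0.006],[-0.5,0.226,0.016,-0.391,0.0115],[-0.5,0.226,0.016,-0.391,0.0115]]])

```text
time_s: 12.55
tcp_pos: [0.4574, -0.1189, 0.083]
eef_rot: [180.0, -0.0, -2.8]
contact_force: [0.6, -3.9, 2.9]
gripper_width: 0.0356
gripper_force: 15.0
```

Request:
drive_tool(increments=[[[-0.5,0.13,0,-0.067,0],[-0.5,0.224,0,-0.092,0],[-0.5,0.321,0,-0.101,0],[-0.5,0.349,0,-0.102,0],[-0.5,0.349,0,-0.102,0]]])

```text
time_s: 13.18
tcp_pos: [0.4985, -0.1206, 0.0944]
eef_rot: [-180.0, 0.0, -2.8]
contact_force: [0.8, 0.2, 0.2]
gripper_width: 0.0219
gripper_force: 0.0
```

Request:
drive_tool(increments=[[[0.36,0,0,0,0],[0.36,0,0,0,0],[0.36,0,0,-0.4,0],[0.36,0,0,-0.767,0],[0.36,0,0,-0.767,0]]])

```text
time_s: 13.8
tcp_pos: [0.5006, -0.1207, 0.1905]
eef_rot: [-180.0, -0.4, -2.7]
contact_force: [0.6, 0.5, -1.1]
gripper_width: 0.0589
gripper_force: 0.0
```

Run:
```python
from h import *
a=capture('top');b=capture('scene')
x=np.hstack([a[100:310,110:400],b[70:280,130:420]])[:,:,::-1];cv2.imwrite('pics/a3.png',cv2.resize(x,(798,288),interpolation=cv2.INTER_CUBIC))
```

```text
(no output)
```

View pics/a3.png

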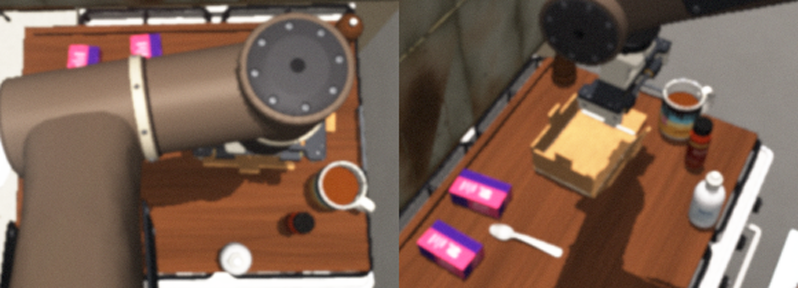

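Request:
drive_tool(increments=[[[-1,-0.4,0,0,0],[-1,-0.575,0,0,0],[-1,-0.575,0,0,0],[-1,-0.575,0,0,0]]])

```text
time_s: 14.4
tcp_pos: [0.4299, -0.1174, 0.1864]
eef_rot: [180.0, 0.0, -2.8]
contact_force: [0.3, -0.2, -0.0]
gripper_width: 0.0253
gripper_force: 0.0
```

Request:
drive_tool(increments=[[[-1,0,0,0.4,0],[-1,0,0,0.8,0],[-1,0,0,0.94,0],[-1,0,0,0.94,0]]])

```text
time_s: 14.9
tcp_pos: [0.4291, -0.1176, 0.0723]
eef_rot: [179.9, 0.2, -2.8]
contact_force: [-0.1, -0.1, -0.3]
gripper_width: 0.0005
gripper_force: 0.0
```

Request:
drive_tool(increments=[[[-1,0.12,0,0,0],[-1,0.24,0,0,0],[-1,0.34,0,0,0],[-1,0.42,0,0,0],[-1,0.42,0,0,0]]])

```text
time_s: 15.52
tcp_pos: [0.4812, -0.1198, 0.0741]
eef_rot: [-180.0, -0.1, -2.8]
contact_force: [0.1, -0.0, 1.0]
gripper_width: 0.0005
gripper_force: 0.0
```

Request:
drive_tool(increments=[[[-1,0.02,0,0,0],[-1,0.04,0,0,0],[-1,0.04,0,0,0]]])

```text
time_s: 15.9
tcp_pos: [0.4835, -0.1201, 0.0738]
eef_rot: [180.0, 0.1, -2.8]
contact_force: [-5.0, 0.9, 3.4]
gripper_width: 0.0006
gripper_force: 2.5
```

Run:
```python
from h import *
b=capture('scene');print(r.get_state()['contact_force'])
x=b[110:260,170:380][:,:,::-1];cv2.imwrite('pics/a4.png',cv2.resize(x,(735,525),interpolation=cv2.INTER_CUBIC))
```

```text
[-4.42295356  1.76816967  3.70078234]
```

View pics/a4.png

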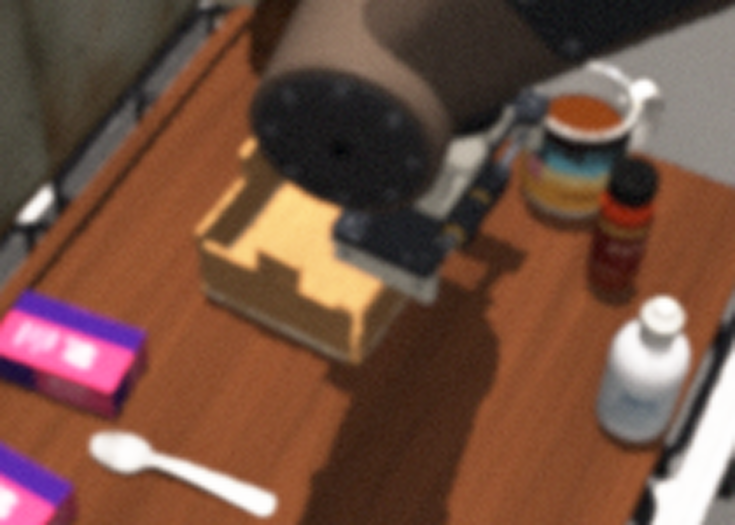

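Run:
```python
from h import *
t=T(.010,-.1575)
plan([.461,-.1189,.19],-2.7,[(.5,-.17,.19,-92.7),(*t,.15,-92.7),(*t,.045,-92.7)])
```

```text
[0.115, 0.137, -0.0] 0.0833 -> [ 0.474 -0.136  0.19 ] -32.7
[0.168, 0.061, -0.0] 0.0833 -> [ 0.487 -0.153  0.19 ] -62.7
[0.176, -0.031, -0.0] 0.0833 -> [ 0.5  -0.17  0.19] -92.7
[0.458, -0.306, 0.167] -0.0 -> [ 0.534 -0.227  0.17 ] -92.7
[0.458, -0.306, 0.167] -0.0 -> [ 0.568 -0.283  0.15 ] -92.7
[-0.0, 0.0, 0.875] -0.0 -> [ 0.568 -0.283  0.045] -92.7
```

Request:
drive_tool(increments=[[[-1,-0.2,0,0,0],[-1,-0.2,0,-0.4,0],[-1,-0.2,0,-0.96,0],[-1,-0.2,0,-0.96,0]]])

```text
time_s: 16.45
tcp_pos: [0.4642, -0.1188, 0.1943]
eef_rot: [-180.0, -0.6, -2.7]
contact_force: [1.6, 0.2, -1.0]
gripper_width: 0.0004
gripper_force: 0.0
```

Request:
drive_tool(increments=[[[0.6,0.115,0.137,0,0.0833],[0.6,0.115,0.137,0,0.0833],[0.6,0.115,0.137,0,0.0833],[0.6,0.115,0.137,0,0.0833]]])

```text
time_s: 16.95
tcp_pos: [0.4739, -0.136, 0.1889]
eef_rot: [-180.0, -0.0, -32.7]
contact_force: [-0.1, 0.5, -1.2]
gripper_width: 0.0347
gripper_force: 0.0
```

Request:
drive_tool(increments=[[[0.6,0.168,0.061,0,0.0833],[0.6,0.168,0.061,0,0.0833],[0.6,0.168,0.061,0,0.0833],[0.6,0.168,0.061,0,0.0833]]])

```text
time_s: 17.45
tcp_pos: [0.4868, -0.153, 0.189]
eef_rot: [-180.0, -0.0, -62.5]
contact_force: [-0.2, 0.3, -0.1]
gripper_width: 0.0692
gripper_force: 0.0
```

Request:
drive_tool(increments=[[[0.6,0.176,-0.031,0,0.0833],[0.6,0.176,-0.031,0,0.0833],[0.6,0.176,-0.031,0,0.0833],[0.6,0.176,-0.031,0,0.0833]]])

```text
time_s: 17.95
tcp_pos: [0.4998, -0.1701, 0.1891]
eef_rot: [-180.0, 0.0, -92.4]
contact_force: [0.0, 0.0, 0.4]
gripper_width: 0.0695
gripper_force: 0.0
```

Request:
drive_tool(increments=[[[0.6,0.458,-0.306,0,0],[0.6,0.916,-0.612,0.334,0],[0.6,0.916,-0.612,0.334,0],[0.6,0.916,-0.612,0.334,0],[0.6,0.916,-0.612,0.334,0]]])

```text
time_s: 18.58
tcp_pos: [0.5678, -0.2828, 0.1499]
eef_rot: [-180.0, -0.0, -92.6]
contact_force: [0.2, 0.3, 0.8]
gripper_width: 0.07
gripper_force: 0.0
```

Run:
```python
from h import *
b=capture('scene');a=capture('top');print(r.get_state()['tcp_pos'],r.get_state()['eef_rot'])
x=np.hstack([b[70:260,200:400],a[100:290,230:430]])[:,:,::-1];cv2.imwrite('pics/a5.png',cv2.resize(x,(800,380),interpolation=cv2.INTER_CUBIC))
```

```text
[ 0.56805984 -0.28256534  0.1504721 ] [-1.79894046e+02 -1.51763369e-02 -9.25886586e+01]
```

View pics/a5.png

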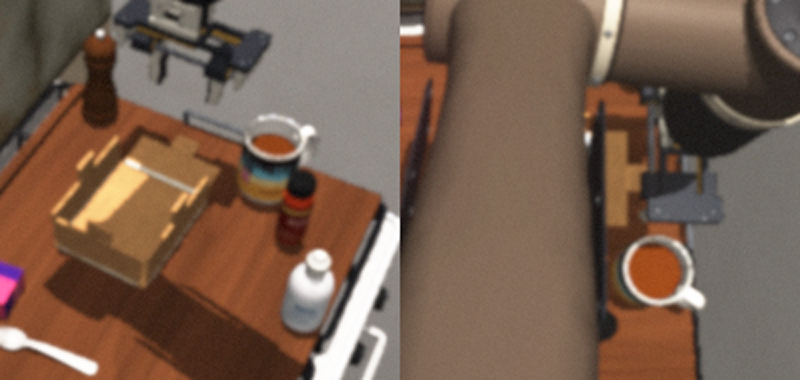

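Three walls are up and the right tab is free. The jaws hang over it beside the mug, so I'll check where the gripper body ends.

Run:
```python
from h import *
px=[[230+x/2,100+y/2] for x,y in[(645,222),(720,222),(683,222)]]
print(cast('top',px,.205).round(3),cast('top',px,.23).round(3))
print('rim far edge',cast('top',[[230+655/2,100+236/2]],.118))
```

```text
[[ 0.469 -0.678]
 [ 0.468 -0.758]
 [ 0.468 -0.719]] [[ 0.466 -0.66 ]
 [ 0.465 -0.737]
 [ 0.465 -0.699]]
rim far edge [[ 0.46216871 -0.75336416]]
```

Request:
drive_tool(increments=[[[0.6,0,0,0.25,0],[0.6,0,0,0.5,0],[0.6,0,0,0.7,0],[0.6,0,0,0.85,0],[0.6,0,0,0.9,0]]])

```text
time_s: 19.3
tcp_pos: [0.5677, -0.2829, 0.0408]
eef_rot: [180.0, 0.0, -92.7]
contact_force: [-0.5, 0.0, -0.3]
gripper_width: 0.0698
gripper_force: 0.0
```

Request:
drive_tool(increments=[[[-0.3,0,0,0,0],[-0.3,0,0,0,0],[-0.3,0,0,0,0],[-0.3,0,0,0,0]]], squeeze=12)

```text
time_s: 19.8
tcp_pos: [0.5588, -0.2834, 0.0394]
eef_rot: [179.1, 0.1, -92.8]
contact_force: [-23.1, -5.4, 3.9]
gripper_width: 0.0366
gripper_force: 12.0
```

Request:
drive_tool(increments=[[[-0.3,-0.012,0,-0.06,0],[-0.3,-0.043,0,-0.13,0],[-0.3,-0.125,0,-0.258,0],[-0.3,-0.237,0.04,-0.361,0],[-0.3,-0.237,0.075,-0.361,0]]], squeeze=20)

```text
time_s: 20.42
tcp_pos: [0.5589, -0.2539, 0.0848]
eef_rot: [179.9, 0.0, -92.8]
contact_force: [1.7, 2.8, -4.5]
gripper_width: 0.0358
gripper_force: 20.0
```

Request:
drive_tool(increments=[[[-0.3,-0.135,0,-0.07,0],[-0.3,-0.233,0,-0.097,0],[-0.3,-0.314,0,-0.105,0],[-0.3,-0.355,0,-0.106,0],[-0.3,-0.355,0,-0.106,0]]])

```text
time_s: 21.05
tcp_pos: [0.5614, -0.2126, 0.0989]
eef_rot: [180.0, -0.1, -92.7]
contact_force: [-8.1, -0.1, 10.6]
gripper_width: 0.0355
gripper_force: 20.0
```

```bash
cat >> h.py <<'E'
def pinks(n):
    im=capture(n);hsv=cv2.cvtColor(im,cv2.COLOR_RGB2HSV);H,S,V=cv2.split(hsv)
    for b in blobs((H>145)&(H<176)&(S>90)&(V>150),60):
        p=cast(n,cv2.boxPoints(cv2.minAreaRect(b)),.056);print(n,p.round(3).tolist(),p.mean(0).round(3))
    return im
E
python3 - <<'E'
from h import *
t=T(0,-.0865)
plan([.5615,-.2126,.19],-92.7,[(.62,-.05,.2,5),(.686,.07,.16,5)])
E
```

```text
[-0.459, -0.141, -0.028] -0.0905 -> [ 0.581 -0.158  0.193] -60.1
[-0.311, -0.366, -0.028] -0.0905 -> [ 0.6   -0.104  0.197] -27.6
[-0.065, -0.476, -0.028] -0.0905 -> [ 0.62 -0.05  0.2 ] 5.0
[0.318, -0.474, 0.167] -0.0 -> [0.653 0.01  0.18 ] 5.0
[0.318, -0.474, 0.167] -0.0 -> [0.686 0.07  0.16 ] 5.0
```

Request:
drive_tool(increments=[[[0.36,0,0,0,0],[0.36,0,0,0,0],[0.36,0,0,-0.4,0],[0.36,0,0,-0.767,0],[0.36,0,0,-0.767,0]]])

```text
time_s: 21.68
tcp_pos: [0.5651, -0.2124, 0.1936]
eef_rot: [-179.5, -0.1, -92.7]
contact_force: [0.0, 1.1, -0.6]
gripper_width: 0.0593
gripper_force: 0.0
```

Run:
```python
from h import *
pinks('top');b=pinks('scene');print(r.get_state()['tcp_pos'])
x=b[80:290,130:400][:,:,::-1];cv2.imwrite('pics/a6.png',cv2.resize(x,(756,588),interpolation=cv2.INTER_CUBIC))
```

```text
top [[0.617, 0.229], [0.72, 0.222], [0.715, 0.182], [0.612, 0.19]] [0.666 0.206]
scene [[0.716, 0.226], [0.723, 0.182], [0.615, 0.19], [0.611, 0.233]] [0.666 0.208]
scene [[0.733, 0.108], [0.748, 0.065], [0.637, 0.054], [0.625, 0.097]] [0.686 0.081]
[ 0.56271042 -0.21183463  0.18961709]
```

View pics/a6.png

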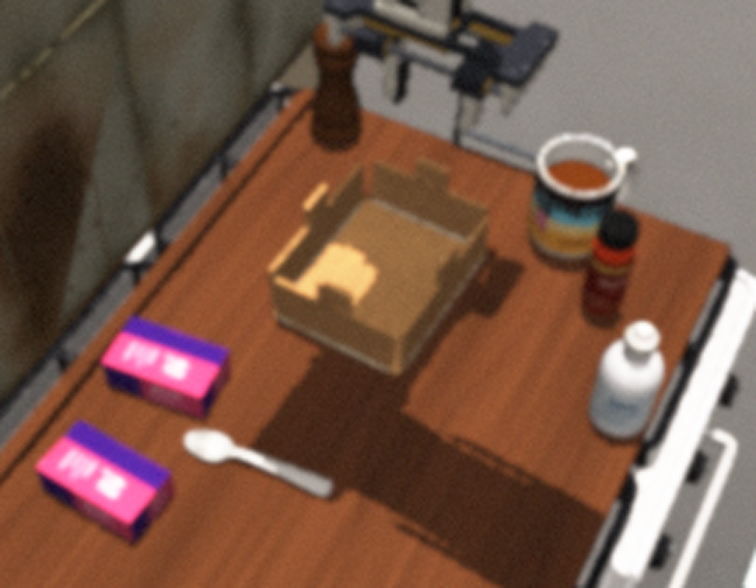

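All four walls are upright, the mug has not moved, and both cartons are where they were. I'll go to the nearer one.

Request:
drive_tool(increments=[[[1,-0.459,-0.141,-0.028,-0.0905],[1,-0.459,-0.141,-0.028,-0.0905],[1,-0.459,-0.141,-0.028,-0.0905],[1,-0.459,-0.141,-0.028,-0.0905],[1,-0.459,-0.141,-0.028,-0.0905]]])

```text
time_s: 22.4
tcp_pos: [0.5815, -0.1579, 0.1918]
eef_rot: [179.9, 0.0, -60.4]
contact_force: [0.6, -0.0, -0.1]
gripper_width: 0.0874
gripper_force: 0.0
```

Request:
drive_tool(increments=[[[1,-0.311,-0.366,-0.028,-0.0905],[1,-0.311,-0.366,-0.028,-0.0905],[1,-0.311,-0.366,-0.028,-0.0905],[1,-0.311,-0.366,-0.028,-0.0905],[1,-0.311,-0.366,-0.028,-0.0905]]])

```text
time_s: 23.02
tcp_pos: [0.6012, -0.1038, 0.1958]
eef_rot: [180.0, 0.0, -27.9]
contact_force: [-0.5, -0.8, 1.0]
gripper_width: 0.0876
gripper_force: 0.0
```

Request:
drive_tool(increments=[[[1,-0.065,-0.476,-0.028,-0.0905],[1,-0.065,-0.476,-0.028,-0.0905],[1,-0.065,-0.476,-0.028,-0.0905],[1,-0.065,-0.476,-0.028,-0.0905],[1,-0.065,-0.476,-0.028,-0.0905]]])

```text
time_s: 23.65
tcp_pos: [0.6207, -0.0496, 0.1993]
eef_rot: [180.0, 0.0, 4.7]
contact_force: [0.4, 0.3, -0.1]
gripper_width: 0.0879
gripper_force: 0.0
```

Request:
drive_tool(increments=[[[1,0.318,-0.474,0.1,0],[1,0.636,-0.948,0.333,0],[1,0.636,-0.948,0.333,0],[1,0.636,-0.948,0.333,0],[1,0.636,-0.948,0.333,0]]])

```text
time_s: 24.28
tcp_pos: [0.6867, 0.0698, 0.1598]
eef_rot: [180.0, -0.0, 4.9]
contact_force: [-0.5, 0.1, 0.2]
gripper_width: 0.0875
gripper_force: 0.0
```

Run:
```python
from h import *
pinks('scene');s=r.get_state();print(s['tcp_pos'],s['eef_rot'],s['joints'])
plan(s['tcp_pos'],s['eef_rot'][2],[(.687,.07,.048,5.3)])
```

```text
scene [[0.717, 0.223], [0.722, 0.182], [0.618, 0.195], [0.616, 0.234]] [0.668 0.209]
scene [[0.733, 0.105], [0.747, 0.066], [0.637, 0.054], [0.626, 0.092]] [0.686 0.079]
[0.68679636 0.06956254 0.16012964] [-1.79996618e+02 -4.48732922e-02  4.89075868e+00] [ 2.19206895e+01  2.49016784e+01 -3.05436431e+00  1.12218197e-02
 -6.20000616e+01  7.29648060e+01]
[0.002, -0.003, 0.934] -0.0011 -> [0.687 0.07  0.048] 5.3
```

Request:
drive_tool(increments=[[[1,0,0,0.4,0],[1,0,0,0.75,0],[1,0,0,0.934,0],[1,0,0,0.934,0],[-0.2,0,0,0.934,0]]], squeeze=30)

```text
time_s: 24.95
tcp_pos: [0.6878, 0.0703, 0.0491]
eef_rot: [-180.0, -0.1, 5.0]
contact_force: [0.8, 0.7, 1.0]
gripper_width: 0.0821
gripper_force: 0.0
```

Request:
drive_tool(increments=[[[-0.2,0,0,0,0],[-0.2,0,0,0,0],[-0.2,0,0,0,0],[-0.2,0,0,-0.2,0],[-0.2,0,0,-0.2,0]]])

```text
time_s: 25.58
tcp_pos: [0.6881, 0.0711, 0.0731]
eef_rot: [-180.0, -0.2, 5.0]
contact_force: [-0.4, -0.0, -1.3]
gripper_width: 0.0577
gripper_force: 30.0
```

Run:
```python
from h import *
plan([.687,.070,.072],5,[(.687,.07,.18,5),(*C,.18,-2.7),(*C,.063,-2.7)])
print('2');plan([*C,.063],-2.7,[(*C,.18,-2.7),(.667,.197,.16,-3.7),(.667,.197,.048,-3.7),(.667,.197,.2,-3.7),(*C,.2,-2.7),(*C,.102,-2.7)])
```

```text
[0.0, 0.0, -0.9] -0.0 -> [0.687 0.07  0.18 ] 5.0
[-0.575, 0.767, -0.0] 0.0107 -> [ 0.626 -0.028  0.18 ] 1.2
[-0.522, 0.804, -0.0] 0.0107 -> [ 0.566 -0.126  0.18 ] -2.7
[0.0, -0.0, 0.975] -0.0 -> [ 0.566 -0.126  0.063] -2.7
2
[0.0, -0.0, -0.975] -0.0 -> [ 0.566 -0.126  0.18 ] -2.7
[0.239, -0.908, 0.056] 0.0009 -> [ 0.599 -0.018  0.173] -3.0
[0.234, -0.909, 0.056] 0.0009 -> [0.633 0.09  0.167] -3.4
[0.229, -0.911, 0.056] 0.0009 -> [0.667 0.197 0.16 ] -3.7
[0.0, -0.0, 0.933] -0.0 -> [0.667 0.197 0.048] -3.7
[0.0, -0.0, -0.633] -0.0 -> [0.667 0.197 0.124] -3.7
[0.0, -0.0, -0.633] -0.0 -> [0.667 0.197 0.2  ] -3.7
[-0.224, 0.912, -0.0] -0.0009 -> [0.633 0.09  0.2  ] -3.4
[-0.229, 0.911, -0.0] -0.0009 -> [ 0.599 -0.018  0.2  ] -3.0
[-0.234, 0.909, -0.0] -0.0009 -> [ 0.566 -0.126  0.2  ] -2.7
[0.0, -0.0, 0.817] -0.0 -> [ 0.566 -0.126  0.102] -2.7
```

Request:
drive_tool(increments=[[[-0.2,0,0,-0.4,0],[-0.2,0,0,-0.9,0],[-0.2,0,0,-0.9,0]]])

```text
time_s: 25.95
tcp_pos: [0.6897, 0.0714, 0.1848]
eef_rot: [-179.9, -0.5, 5.0]
contact_force: [0.1, 0.5, -2.0]
gripper_width: 0.0578
gripper_force: 30.0
```

Request:
drive_tool(increments=[[[-0.2,-0.3,0.4,0,0.0107],[-0.2,-0.575,0.767,0,0.0107],[-0.2,-0.575,0.767,0,0.0107]]])

```text
time_s: 26.32
tcp_pos: [0.6236, -0.0297, 0.1784]
eef_rot: [-180.0, 0.1, 1.0]
contact_force: [0.0, -0.3, -0.6]
gripper_width: 0.0573
gripper_force: 30.0
```

Request:
drive_tool(increments=[[[-0.2,-0.26,0.4,0,0.0107],[-0.2,-0.522,0.804,0,0.0107],[-0.2,-0.522,0.804,0,0.0107],[-0.2,-0.522,0.804,0,0.0107]]])

```text
time_s: 26.82
tcp_pos: [0.5657, -0.1247, 0.1788]
eef_rot: [-180.0, 0.0, -2.7]
contact_force: [0.5, 0.6, -1.3]
gripper_width: 0.0575
gripper_force: 30.0
```

Request:
drive_tool(increments=[[[-0.2,0,0,0.3,0],[-0.2,0,0,0.6,0],[-0.2,0,0,0.85,0],[-0.2,0,0,0.975,0],[-0.2,0,0,0.975,0]]])

```text
time_s: 27.45
tcp_pos: [0.5654, -0.1242, 0.0612]
eef_rot: [180.0, 0.1, -2.6]
contact_force: [0.6, 0.2, -0.7]
gripper_width: 0.0577
gripper_force: 30.0
```

Request:
drive_tool(increments=[[[0.7,0,0,0,0],[0.7,0,0,0,0],[0.7,0,0,0,0],[0.7,0,0,-0.4,0],[0.7,0,0,-0.4,0]]])

```text
time_s: 28.08
tcp_pos: [0.5683, -0.1249, 0.1144]
eef_rot: [-180.0, -0.4, -2.7]
contact_force: [-0.4, -0.4, -0.0]
gripper_width: 0.0745
gripper_force: 0.0
```

Request:
drive_tool(increments=[[[1,0,0,-0.3,0],[1,0,0,-0.575,0],[1,0,0,-0.575,0]]])

```text
time_s: 28.45
tcp_pos: [0.5672, -0.1249, 0.1824]
eef_rot: [-180.0, -0.3, -2.7]
contact_force: [-0.0, 0.4, 0.0]
gripper_width: 0.0877
gripper_force: 0.0
```

Request:
drive_tool(increments=[[[1,0.12,-0.45,0,0],[1,0.239,-0.908,0.056,0.0009],[1,0.239,-0.908,0.056,0.0009],[1,0.239,-0.908,0.056,0.0009]]])

```text
time_s: 28.95
tcp_pos: [0.5988, -0.0172, 0.1718]
eef_rot: [180.0, 0.1, -3.0]
contact_force: [0.4, -1.0, -0.6]
gripper_width: 0.0874
gripper_force: 0.0
```

Request:
drive_tool(increments=[[[1,0.12,-0.45,0,0],[1,0.234,-0.909,0.056,0.0009],[1,0.234,-0.909,0.056,0.0009],[1,0.234,-0.909,0.056,0.0009]]])

```text
time_s: 29.45
tcp_pos: [0.6327, 0.0892, 0.1655]
eef_rot: [180.0, 0.0, -3.4]
contact_force: [0.6, -0.4, -0.2]
gripper_width: 0.0877
gripper_force: 0.0
```

Request:
drive_tool(increments=[[[1,0.12,-0.45,0,0],[1,0.229,-0.911,0.056,0.0009],[1,0.229,-0.911,0.056,0.0009],[1,0.229,-0.911,0.056,0.0009]]])

```text
time_s: 29.95
tcp_pos: [0.6667, 0.1963, 0.159]
eef_rot: [180.0, 0.0, -3.7]
contact_force: [-0.3, -0.6, 0.8]
gripper_width: 0.0878
gripper_force: 0.0
```

Run:
```python
from h import *
a=pinks('top');b=pinks('scene');s=r.get_state();print(s['tcp_pos'],s['eef_rot'])
x=np.hstack([b[80:290,130:400],a[80:290,130:400]])[:,:,::-1];cv2.imwrite('pics/a7.png',cv2.resize(x,(798,310),interpolation=cv2.INTER_CUBIC))
```

```text
top [[0.515, -0.093], [0.617, -0.098], [0.615, -0.138], [0.513, -0.132]] [ 0.565 -0.115]
top [[0.62, 0.227], [0.688, 0.224], [0.684, 0.19], [0.617, 0.194]] [0.652 0.209]
scene [[0.717, 0.224], [0.724, 0.182], [0.616, 0.189], [0.612, 0.229]] [0.667 0.206]
scene [[0.605, -0.096], [0.613, -0.143], [0.516, -0.139], [0.511, -0.093]] [ 0.561 -0.118]
[0.66678844 0.19590178 0.15952679] [-1.79997134e+02 -7.84657246e-03 -3.76109300e+00]
```

View pics/a7.png

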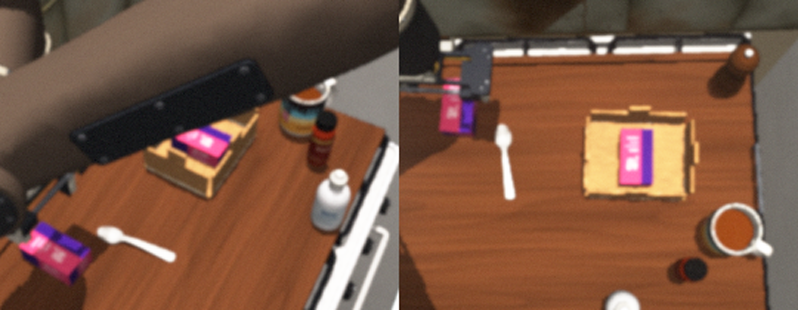

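The first carton sits centred in the box and the second is still in place. I'll pick up the second and stack it on the first.

Request:
drive_tool(increments=[[[1,0,0,0.4,0],[1,0,0,0.75,0],[1,0,0,0.933,0],[1,0,0,0.933,0],[-0.2,0,0,0.933,0]]])

```text
time_s: 30.68
tcp_pos: [0.6678, 0.1973, 0.0488]
eef_rot: [-180.0, -0.1, -3.7]
contact_force: [-0.5, 0.5, 0.4]
gripper_width: 0.0825
gripper_force: 0.0
```

Request:
drive_tool(increments=[[[-0.2,0,0,0,0],[-0.2,0,0,0,0],[-0.2,0,0,0,0],[-0.2,0,0,-0.2,0],[-0.2,0,0,-0.2,0]]])

```text
time_s: 31.3
tcp_pos: [0.6681, 0.1984, 0.0731]
eef_rot: [-179.9, -0.2, -3.6]
contact_force: [0.5, 0.7, -1.2]
gripper_width: 0.0574
gripper_force: 30.0
```

Request:
drive_tool(increments=[[[-0.2,0,0,-0.4,0],[-0.2,0,0,-0.8,0],[-0.2,0,0,-1.0,0],[-0.2,0,0,-1.0,0]]])

```text
time_s: 31.8
tcp_pos: [0.6677, 0.1982, 0.1932]
eef_rot: [-179.9, -0.2, -3.7]
contact_force: [-0.3, -0.4, -1.3]
gripper_width: 0.0577
gripper_force: 30.0
```

Request:
drive_tool(increments=[[[-0.2,-0.11,0.45,0,0],[-0.2,-0.224,0.912,0,-0.0009],[-0.2,-0.224,0.912,0,-0.0009],[-0.2,-0.224,0.912,0,-0.0009]]])

```text
time_s: 32.3
tcp_pos: [0.6327, 0.0899, 0.19]
eef_rot: [180.0, 0.1, -3.4]
contact_force: [-0.2, 0.7, -0.6]
gripper_width: 0.0577
gripper_force: 30.0
```

Request:
drive_tool(increments=[[[-0.2,-0.11,0.45,0,0],[-0.2,-0.229,0.911,0,-0.0009],[-0.2,-0.229,0.911,0,-0.0009],[-0.2,-0.229,0.911,0,-0.0009]]])

```text
time_s: 32.8
tcp_pos: [0.5997, -0.0167, 0.1906]
eef_rot: [-180.0, 0.0, -3.0]
contact_force: [0.6, 0.9, -0.9]
gripper_width: 0.0577
gripper_force: 30.0
```

Request:
drive_tool(increments=[[[-0.2,-0.11,0.45,0,0],[-0.2,-0.234,0.909,0,-0.0009],[-0.2,-0.234,0.909,0,-0.0009],[-0.2,-0.234,0.909,0,-0.0009]]])

```text
time_s: 33.3
tcp_pos: [0.5663, -0.1238, 0.1909]
eef_rot: [-180.0, -0.0, -2.7]
contact_force: [0.6, -0.1, -0.5]
gripper_width: 0.0579
gripper_force: 30.0
```

Request:
drive_tool(increments=[[[-0.2,0,0,0.25,0],[-0.2,0,0,0.5,0],[-0.2,0,0,0.7,0],[-0.2,0,0,0.79,0],[-0.2,0,0,0.79,0]]])

```text
time_s: 33.92
tcp_pos: [0.5658, -0.1239, 0.0958]
eef_rot: [180.0, 0.1, -2.6]
contact_force: [0.2, 0.6, -0.6]
gripper_width: 0.0578
gripper_force: 30.0
```

Request:
drive_tool(increments=[[[0.7,0,0,0,0],[0.7,0,0,0,0],[0.7,0,0,0,0],[0.7,0,0,-0.3,0],[0.7,0,0,-0.6,0]]])

```text
time_s: 34.55
tcp_pos: [0.5653, -0.125, 0.1692]
eef_rot: [180.0, 0.0, -2.7]
contact_force: [0.4, 0.2, 0.1]
gripper_width: 0.0745
gripper_force: 0.0
```

Request:
drive_tool(increments=[[[0.7,0,0,-0.5,0],[0.7,0,0,-0.5,0],[0.7,0,0,-0.5,0]]])

```text
time_s: 34.92
tcp_pos: [0.5653, -0.1248, 0.2287]
eef_rot: [-180.0, -0.1, -2.7]
contact_force: [0.3, 0.3, -1.1]
gripper_width: 0.0745
gripper_force: 0.0
```

Request:
drive_tool(increments=[[[0.7,0.12,-0.45,0,0],[0.7,0.239,-0.9,0,0],[0.7,0.239,-0.9,0,0],[0.7,0.239,-0.9,0,0]]])

```text
time_s: 35.42
tcp_pos: [0.5985, -0.0182, 0.227]
eef_rot: [180.0, 0.1, -2.6]
contact_force: [0.4, -0.6, -0.2]
gripper_width: 0.0746
gripper_force: 0.0
```

Request:
drive_tool(increments=[[[0.7,0.12,-0.45,0,0],[0.7,0.239,-0.9,0,0],[0.7,0.239,-0.9,0,0],[0.7,0.239,-0.9,0,0]]])

```text
time_s: 35.92
tcp_pos: [0.6324, 0.0872, 0.2277]
eef_rot: [180.0, 0.1, -2.7]
contact_force: [-0.9, -0.7, 0.1]
gripper_width: 0.0746
gripper_force: 0.0
```

Request:
drive_tool(increments=[[[0.7,0,-0.45,0,0],[0.7,0,-0.9,0,0],[0.7,0,-0.9,0,0],[0.7,0,-0.9,0,0]]])

```text
time_s: 36.42
tcp_pos: [0.6378, 0.1947, 0.2282]
eef_rot: [180.0, 0.0, -2.7]
contact_force: [0.7, 0.1, 0.3]
gripper_width: 0.0746
gripper_force: 0.0
```

Run:
```python
from h import *
a=pinks('top');s=r.get_state();print(s['tcp_pos'])
x=a[80:290,110:390][:,:,::-1];cv2.imwrite('pics/a8.png',cv2.resize(x,(784,588),interpolation=cv2.INTER_CUBIC))
```

```text
top [[0.626, -0.099], [0.625, -0.139], [0.518, -0.135], [0.519, -0.096]] [ 0.572 -0.117]
[0.63783821 0.1944106  0.22837766]
```

View pics/a8.png

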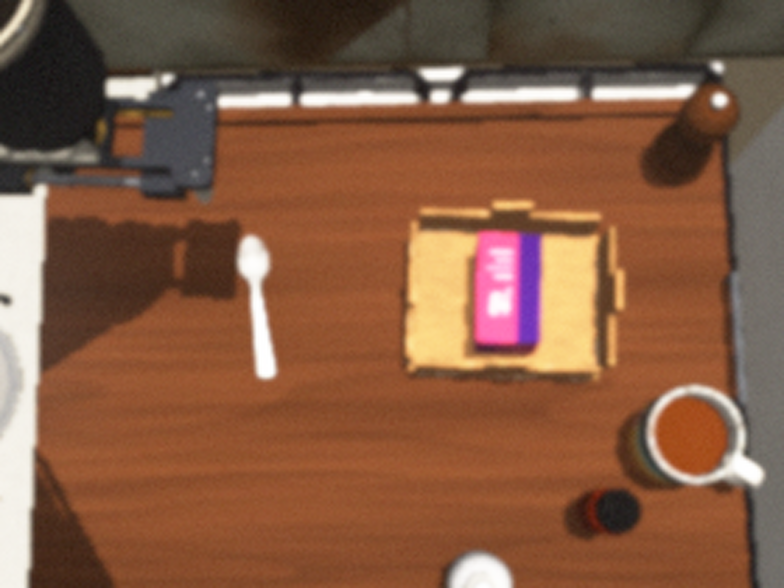

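Both cartons are stacked in the centre of the box at (505,290). All four walls are upright, and the mug, jar and mill have not moved.

```bash
python3 -c "
from plant import job
print(job.close_job())"
```

```text
the job is handed in; nothing more can be done
None
```

I folded all four walls upright and stacked both cartons (the only two on the board) inside, with the mug, jar and mill where they were. I then handed the job in, which returned no verdict; the arm also bumped something over the left counter early on (about 25 N), and I never got a clear view of what it was.

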